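# Retain a film roll: keeper plate in, hand nut home, back off a quarter turn and hold

### The arm

A 6-joint arm with a two-finger parallel gripper is mounted at the origin on the work surface. World frame = base frame: x ahead of the robot, y to its left, z up, the work surface at z = 0. Lengths are in mm, angles in rad, forces in N, time in s.
With the tool pointing down it reaches from about 275 to 750 mm from the base axis. Payload 10.2 kg.
Tool frame: the origin (TCP) lies midway between the tips of the shut fingers; the grasp point (between the pads) lies 19 mm behind it (arm.grip_point_offset is the distance from the TCP to the grasp point, in mm); y points along the fingers, z is the direction in which the jaws open and shut, and the axes are right-handed (so a half turn about y gives the same grasp; the last joint's range is limited). The gripper opens to 88 mm and grips with 3 to 60 N. Pads are 18 mm wide; open, the fingers measure 123 mm over their backs; the gripper's body (75 mm by 187 mm) begins 45 mm behind the grasp point.
Start: joints at [1.029, 0.313, 1.498, -0, 1.331, -0.223], TCP at [164.562, 498.548, 199.62] pointing down, gripper open.
Joint ranges: [-2.94, 2.94], [-0.97, 2.17], [0.19, 2.56], [-1.23, 4.37], [0.02, 3.11], [-2.88, 2.88]. Speed limits (rad/s): [2.39, 2.39, 3.01, 3.14, 3.14, 3.14].

### API

Orientations are given as a 3x3 rotation matrix whose columns are the frame's x, y, z axes.
In Python, from station import arm, effector, inverse_kinematics, status, viewer, ticket gives the robot as it stands. The module is installed in compiled form; this text tells all that it offers. Calls block until the motion is done:
- arm.reach(position, orientation): joint-space move of the TCP to a pose.
- arm.movel(position, rot=None, feed=150, threshold=None): straight line of the TCP; rot=None keeps the orientation; feed is the mean speed in mm/s. With threshold (N) it stops when the force on the tool has changed by that much, and returns True; else False.
- arm.movej(angles): joint-space move.
- effector.grip(opening, newtons=None): finger opening in mm; newtons is the grip in N (None keeps the last); returns when the fingers have stopped.
- arm.hold(seconds).
- inverse_kinematics(position, orientation): joint angles nearest the present ones, or None.
- status.get_obs(): the state.
- viewer.get_image(name): name is "side" or "top"; returns the picture (480x640x3 uint8, blue, green, red); there is no depth.
- viewer.calibration(name): a dict with "fx", "fy", "cx", "cy" (pixels), "D" ([k1, k2, p1, p2, k3] as OpenCV has them; the pictures are not rectified), "rvec" (rotation vector, rad) and "tvec" (3), from world to camera coordinates, as OpenCV has them. Camera axes: x right, y down, z forward; pixel columns grow to the right and rows downward; lengths in mm; the calibration is good to about 2 mm. A picture is of the moment at which its call begins. calibration takes no time and is no camera call.
A pose or a line that the arm cannot do raises arm.IKError and nothing moves.
- ticket.finish_job(): hands the job in, once; it reports no verdict.
The state is a dict: "time": time; "q": joint angles; "joint_velocities": joint speeds; "tau": joint torques, N m; "ee_pos": TCP position; "orientation": TCP orientation; "wrist_force": force on the tool from outside, world axes, zero at the start; "ft_torque": the same for the moment, N m; "gripper_width": finger opening in mm.
Only numpy, scipy, OpenCV 4.12 (cv2) and the standard library are available. Lean on these libraries where they do the work, as an engineer would, in place of code of your own. Each camera call takes 0.05 s, during which the arm holds its last target.

### The job

Slide the slotted orange keeper plate in under the raised knurled nut of the roll stand, so that its slot straddles the spindle as far as it goes and the plate lies flat on the purple roll, and let go of it. Then screw the nut down clockwise until it bottoms out tight on the plate, and back it off a quarter turn so that the roll can run free. Finish still gripping the nut there, without letting go, so that I can set its lock screw, and leave everything else on the table where it is.

Things in the scene. Friction and masses are not known exactly. Their poses are not given: they have to be found in the camera images.
- spindle (a point): Fixed roll stand: round steel base (180 mm across, 12 mm high), upright purple film roll 150 mm across on it (core bore 76 mm, turns stiffly), and through it a steel spindle of 20 mm diameter whose threaded top ends 64 mm above the roll. This point: on the spindle's axis at the height of the roll's flat top face, 80 mm above the table.
- nut_grip (a point): Aluminium knurled hand nut, started on the spindle's thread: round head 41 mm across, 40 mm high, over a flange 60 mm across, 6 mm high. This point: on the axis, 30 mm above the nut's underside (24 above the flange, 16 below the head's top), the height to grip the head from above; it sinks with the nut. The spindle's end stands up to 26 mm above this point.
- nut: The same nut, origin on the axis at its underside; z up, x points to the red mark on its top. Between roll and nut 12.5 to 14.5 mm are free at the start, enough for the 8 mm keeper plate.
- nut_turn (a joint): Angle of the nut in rad: 0 = bottomed out on the 8 mm keeper plate (hard stop), growing as it is backed off counter-clockwise seen from above, to 4.6. Clockwise from above screws it down, 10 mm per turn (1.6 mm per rad). Starts 2.8 to 4.1. It turns with 0.06 N m of friction and stays where it is left; within the last 0.15 rad it begins to press on the plate.
- keeper: Slotted keeper plate, loose, 0.1 to 0.17 kg, orange, 8 mm thick, flat on the table at the start. Origin in its underside, where the spindle's axis comes when the plate is home; z up, x points out of the slot's open end. Plate 92 mm wide (y), x -46 to +46 mm; slot 24 mm wide from its square end at x = -11.5 to its open end at +46, flared there. It goes in sideways under the nut from any side.
- keeper_grip (a point): Centre of the plate's black grip, 72 mm behind its origin (x = -72) and 24 mm above the underside: a block 24 mm long (x), 12 mm thick (y), 30 mm high, on a tongue 28 mm wide that runs back to x = -86; its top is 38 mm above the underside. Pinch it across the 12 mm. With the plate home it is 60 mm clear of the spindle's axis: fingers opened wide around the nut may touch it.
- tape_measure: Bystander: yellow and black tape measure, 70 x 44 x 67 mm, origin under its centre.
- green_tape: Bystander: green roll of tape lying flat, 112 mm across, 25 mm high, origin under its centre.
- white_tape: Bystander: white roll of breather tape lying flat, 120 mm across, 40 mm high, origin under its centre.
- red_tape: Bystander: red roll of tape lying flat, 104 mm across, 30 mm high, origin under its centre.
- laminating_roller: Bystander: laminating roller with wooden handle, about 200 mm long, 28 mm high, lying along its x.
- knife: Bystander: grey utility knife, blade in, 145 mm long (along its x), 17 mm high, origin under its middle.
There are look-alikes about, which are no part of the job. What is meant by the keeper is not blue or yellow, and is the smaller of those in its own colour.

How it is judged:
By the outcome, as a careful person would: the job done as asked, in the order asked, and still so for the second after the job is handed in, while the arm keeps its last pose, push and grip.
It also fails if it takes over 67 s, if anything falls off the work surface, if the arm or the gripper's body presses on something with over 40 N, if the wrist force passes 120 N, or if a joint passes its speed limit or range.

## Working session

There is one attempt and no reset: what is moved stays moved. The work goes in short steps, each a Python script; the robot and the scene stay as the last script left them, time stands still between calls to the robot, and variables do not carry over. Pictures are saved under pics/ and viewed, and the job is handed in when it is done.

```bash
mkdir -p pics; ls; python3 - <<'E'
from station import arm, effector, inverse_kinematics, status, viewer, ticket
import cv2
for n in ("side","top"):
    cv2.imwrite(f"pics/{n}0.png",viewer.get_image(n)); print(viewer.calibration(n))
o=status.get_obs(); print(o); print(arm.grip_point_offset)
E
```

```text
pics
{'fx': 542.5365438946534, 'fy': 542.5365438946534, 'cx': 315.92413755584164, 'cy': 234.94709962435564, 'D': array([-0.04522387,  0.        ,  0.        ,  0.        ,  0.        ]), 'rvec': array([ 1.15019993,  2.21523307, -1.07013436]), 'tvec': array([ 277.54122465, -160.54360839, 1834.4546049 ])}
{'fx': 495.4207481567704, 'fy': 495.4207481567704, 'cx': 325.87461991658245, 'cy': 238.08386183436377, 'D': array([-0.1360032,  0.       ,  0.       ,  0.       ,  0.       ]), 'rvec': array([ 2.20011024, -2.17925613,  0.03884551]), 'tvec': array([  22.27912895,  503.53567089, 1217.40345717])}
{'time': 0.1, 'q': array([ 1.02863392e+00,  3.13364952e-01,  1.49833374e+00,  1.06117006e-05,
        1.33100054e+00, -2.23410018e-01]), 'joint_velocities': array([-0.00178422, -0.00069514, -0.0018566 , -0.00018695,  0.00236448,
        0.00114328]), 'tau': array([ 2.86651964e-03, -4.02812719e+01, -2.52647495e+01,  6.96101761e-02,
        3.42264853e-02, -7.71150644e-05]), 'ee_pos': array([164.40485238, 498.32664148, 199.14351433]), 'orientation': array([[ 9.49626270e-01, -5.79811305e-04,  3.13384128e-01],
       [-3.13384561e-01, -9.42568292e-04,  9.49625836e-01],
       [-2.55217852e-04, -9.99999388e-01, -1.07679152e-03]]), 'wrist_force': array([0.77487438, 0.18502065, 0.22254758]), 'ft_torque': array([ 0.02907942, -0.02483025, -0.02591717]), 'gripper_width': 88.10752212693278}
18.700000000000003
```

View pics/top0.png

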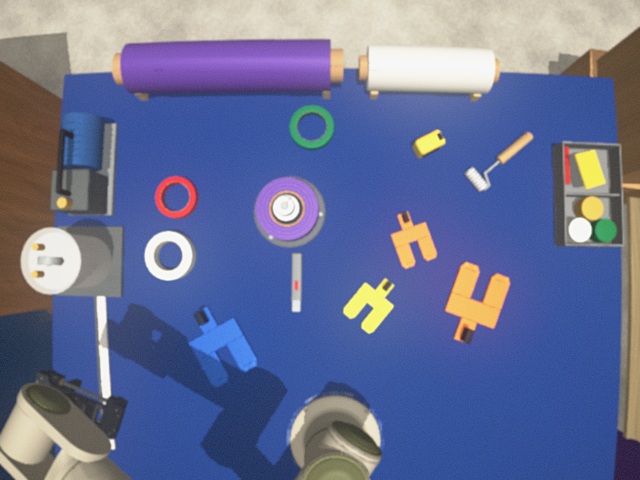

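View pics/side0.png

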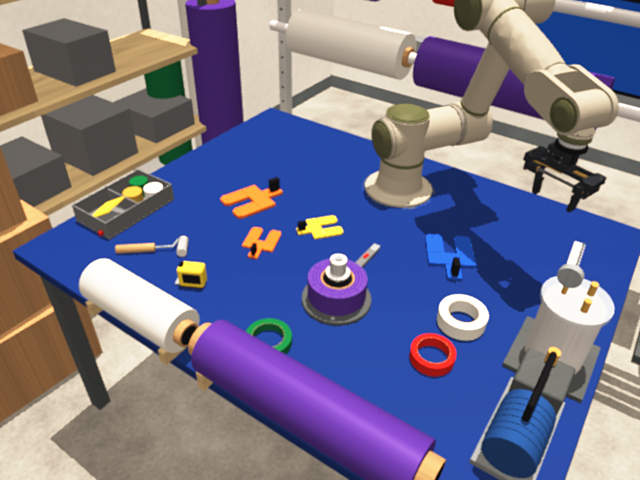

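Two orange candidates in the top view: the small one at (413,240) and the big one at (478,300). There are also a yellow one at (370,305) and a blue one at (223,345). The smaller orange one fits the description, so I'll confirm it in an enlarged crop.

```bash
cat > h.py <<'E'
import numpy as np, cv2
def cal(v,n):
    c=v.calibration(n); K=np.array([[c['fx'],0,c['cx']],[0,c['fy'],c['cy']],[0,0,1.]])
    R=cv2.Rodrigues(c['rvec'])[0]; return K,c['D'],R,c['tvec'],c['rvec']
def back(v,n,uv,z):
    K,D,R,t,_=cal(v,n); p=cv2.undistortPoints(np.array([[uv]],float),K,D)[0,0]
    d=R.T@np.array([p[0],p[1],1]); C=-R.T@t
    return C+d*(z-C[2])/d[2]
def proj(v,n,P):
    K,D,R,t,r=cal(v,n); return cv2.projectPoints(np.array(P,float).reshape(-1,3),r,t,K,D)[0].reshape(-1,2)
def crop(img,x,y,w,h,s,name):
    c=cv2.resize(img[y:y+h,x:x+w],None,fx=s,fy=s,interpolation=cv2.INTER_CUBIC); cv2.imwrite(name,c)
E
python3 - <<'E'
from h import *
t=cv2.imread('pics/top0.png'); s=cv2.imread('pics/side0.png')
crop(t,380,200,80,75,8,'pics/c1.png'); crop(t,245,165,90,90,6,'pics/c2.png'); 
crop(s,290,235,100,95,6,'pics/c3.png'); crop(s,230,215,65,50,10,'pics/c4.png')
E
```

```text
(no output)
```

View pics/c1.png

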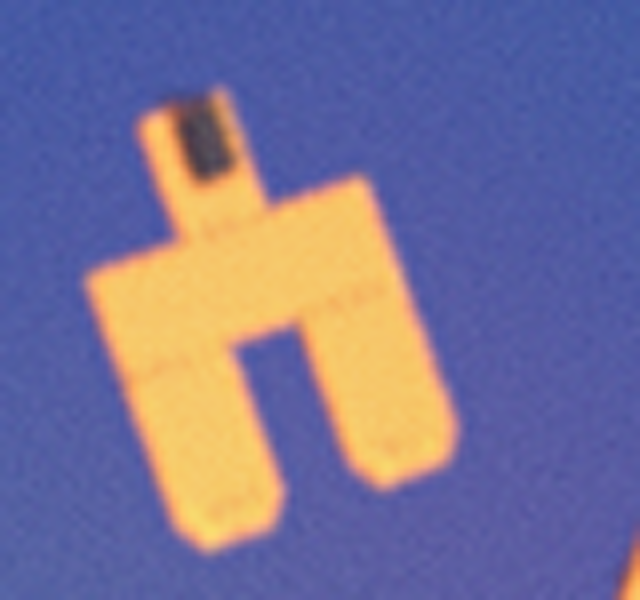

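View pics/c2.png

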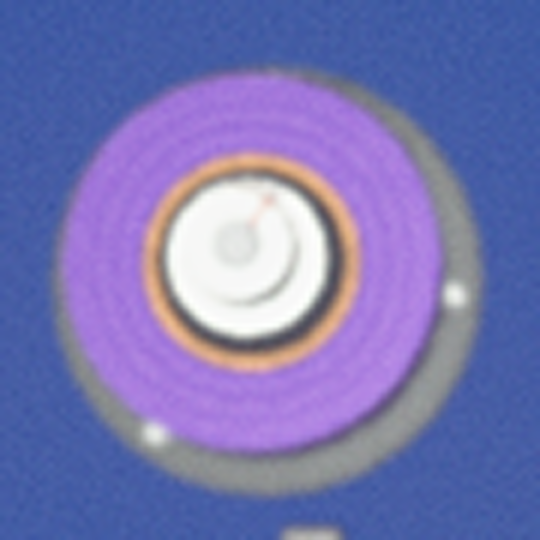

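View pics/c3.png

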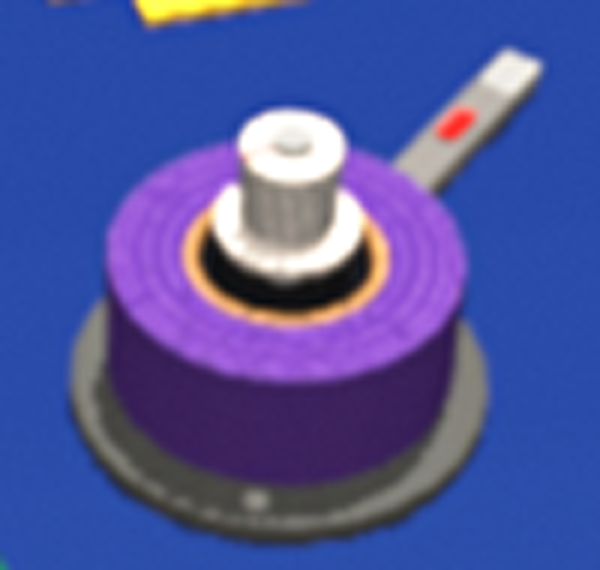

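View pics/c4.png

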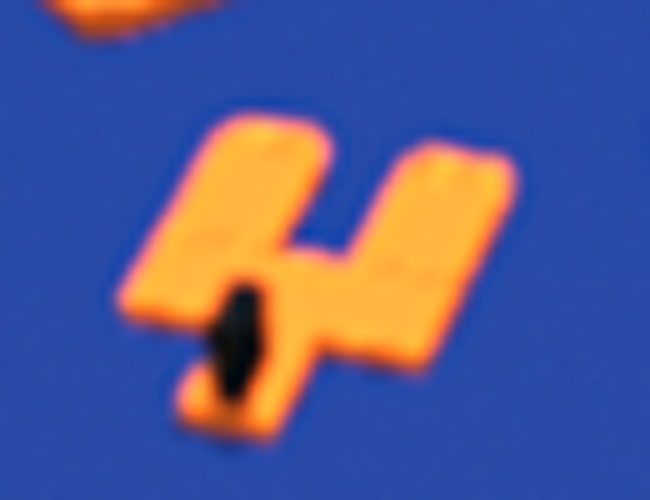

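The crop confirms it. The small orange plate has a slot opening toward the lower right and its grip at top left near (405,217). I'll fit poses from both views.

```bash
python3 - <<'E'
from h import *
from station import viewer as v
from scipy.optimize import least_squares
f=lambda x,y,ox,oy,s:np.array([ox+(x+.5)/s-.5,oy+(y+.5)/s-.5])
T=lambda x,y:f(x,y,380,200,8)
S=lambda x,y:f(x,y,230,215,10)
M=[((-46,46,8),T(367,178)),((-46,-46,8),T(88,278)),((-86,14,8),T(228,90)),((-86,-14,8),T(140,125)),((-11.5,12,8),T(300,325)),((-11.5,-12,8),T(235,347))]
N=[((-46,46,8),S(120,298)),((-46,-46,8),S(420,355)),((-11.5,12,8),S(285,247)),((-11.5,-12,8),S(350,262))]
def W(p,L):
    c,s=np.cos(p[2]),np.sin(p[2]); L=np.array(L,float)
    return np.c_[p[0]+c*L[:,0]-s*L[:,1],p[1]+s*L[:,0]+c*L[:,1],L[:,2]]
def res(p,use):
    r=[]
    for n,m in use: r.append((proj(v,n,W(p,[a for a,_ in m]))-np.array([b for _,b in m])).ravel())
    return np.concatenate(r)
b=back(v,'top',(413,240),8); print(b)
for use in ([('top',M)],[('side',N)],[('top',M),('side',N)]):
    s=least_squares(res,[b[0],b[1],-2.7],args=(use,)); print(s.x,np.round(s.fun,1),'grip',W(s.x,[(-72,0,24)]))
# circle fits
t=cv2.imread('pics/top0.png')
A=lambda x,y:f(x,y,245,165,6)
for nm,uv,z in (('roll',(250.5,262.5),80),('core',(252.5,261.5),80),('sptop',(237,242),144),('head',(238,241),139.5),('flange',(246,257),99.5)):
    print(nm,back(v,'top',A(*uv),z))
B=lambda x,y:f(x,y,290,235,6)
for nm,uv,z in (('sptop',(292,136),144),('rollL',(105,248),80),('rollR',(467,262),80),('head',(292,146),139.5)):
    print('side',nm,back(v,'side',B(*uv),z))
for n in('top','side'):print(n,proj(v,n,[[0,0,0]]))
E
```

```text
[ 500.73625051 -190.39518231    8.        ]
[ 486.94543616 -194.04667786   -2.78813111] [-0.2  0.2  0.3  0.1 -0.2  0.5  0.3 -0.1  0.3 -0.6 -0.6 -0.1] grip [[ 554.49440553 -169.12406288   24.        ]]
[ 489.70346907 -190.06243958   -2.83043566] [ 0.3 -0.3  0.2  0.2 -0.8 -0.   0.4  0.1] grip [[ 558.2460278  -168.01889989   24.        ]]
[ 487.32166165 -193.19380449   -2.79790614] [-0.3  0.2  0.1 -0.3 -0.2  0.3  0.3 -0.4  0.  -0.7 -0.9 -0.3  0.3 -0.7
  0.5 -0.8 -1.1 -0.7  0.2 -0.8] grip [[ 555.11101933 -168.93266305   24.        ]]
roll [569.39171375 120.10893827  80.        ]
core [569.79249017 119.32622205  80.        ]
sptop [570.03668951 119.17725145 144.        ]
head [570.93669076 119.25736916 139.5       ]
flange [569.39022567 120.0333754   99.5       ]
side sptop [572.68034999 120.73111899 144.        ]
side rollL [613.96183511  57.84892123  80.        ]
side rollR [533.00665085 185.19187417  80.        ]
side head [573.36966219 121.40723036 139.5       ]
top [[334.72971994 438.21999564]]
side [[397.89304012 187.53222131]]
```

```bash
cat >> h.py <<'E'
def Rd(a):  # tool pointing down, jaw axis (tool z) at world angle a
    z=np.array([np.cos(a),np.sin(a),0]); y=np.array([0,0,-1.]); return np.c_[np.cross(y,z),y,z]
E
python3 - <<'E'
from h import *
from station import inverse_kinematics as ik
kx,ky,yaw=487.2,-193.4,-2.795
g=np.array([kx-72*np.cos(yaw),ky-72*np.sin(yaw)])
for a in (yaw+np.pi/2,yaw-np.pi/2):
    print('pick',a,ik([*g,11.3],Rd(a)),ik([*g,130],Rd(a)))
sp=np.array([570.5,119.8])
for w in np.arange(-180,180,20):
    d=np.array([np.cos(np.radians(w)),np.sin(np.radians(w))])
    for sgn in(1,-1):
        a=np.radians(w)+sgn*np.pi/2
        r=[ik([*(sp-(72+k)*d),80+11.3+h],Rd(a)) for k,h in((95,80),(95,3),(0,3))]
        print(w,sgn,[None if x is None else np.round(x,2) for x in r])
print('nut')
for a in np.arange(-180,181,30): print(a, [np.round(q,2) if q is not None else None for q in [ik([*sp,104],Rd(np.radians(a)))]])
E
```

```text
pick -1.2242036732051034 [-4.97392138e-01  6.37930435e-01  1.52951836e+00 -4.44089210e-16
  9.74143855e-01  7.26811535e-01] [-4.97392138e-01  4.92171368e-01  1.42361760e+00 -4.44089210e-16
  1.22580369e+00  7.26811535e-01]
pick -4.3657963267948965 [-4.97392138e-01  6.37930435e-01  1.52951836e+00 -4.44089210e-16
  9.74143855e-01 -2.41478112e+00] [-4.97392138e-01  4.92171368e-01  1.42361760e+00 -4.44089210e-16
  1.22580369e+00 -2.41478112e+00]
-180 1 [array([ 0.  ,  0.88,  0.64, -0.  ,  1.61,  1.58]), array([ 0.  ,  0.92,  0.78, -0.  ,  1.45,  1.58]), array([ 0.01,  0.68,  1.2 , -0.  ,  1.26,  1.58])]
-180 -1 [array([ 0.  ,  0.88,  0.64, -0.  ,  1.61, -1.57]), array([ 0.  ,  0.92,  0.78, -0.  ,  1.45, -1.57]), array([ 0.01,  0.68,  1.2 , -0.  ,  1.26, -1.57])]
-160 1 [array([0.08, 0.89, 0.63, 0.  , 1.62, 1.3 ]), array([0.08, 0.92, 0.77, 0.  , 1.45, 1.3 ]), array([0.04, 0.69, 1.2 , 0.  , 1.26, 1.27])]
-160 -1 [array([ 0.08,  0.89,  0.63, -0.  ,  1.62, -1.84]), array([ 0.08,  0.92,  0.77, -0.  ,  1.45, -1.84]), array([ 0.04,  0.69,  1.2 , -0.  ,  1.26, -1.88])]
-140 1 [array([ 0.16,  0.8
[... 4593 characters left out ...]
 -1.3 ]), array([-0.03,  0.67,  1.23, -0.  ,  1.24, -1.25])]
nut
-180 [None]
-150 [array([ 0.01,  0.52,  1.44, -0.  ,  1.17,  2.62])]
-120 [array([ 0.01,  0.52,  1.44, -0.  ,  1.17,  2.1 ])]
-90 [array([ 0.01,  0.52,  1.44, -0.  ,  1.17,  1.58])]
-60 [array([ 0.01,  0.52,  1.44, -0.  ,  1.17,  1.05])]
-30 [array([ 0.01,  0.52,  1.44, -0.  ,  1.17,  0.53])]
0 [array([ 0.01,  0.52,  1.44, -0.  ,  1.17,  0.01])]
30 [array([ 0.01,  0.52,  1.44, -0.  ,  1.17, -0.52])]
60 [array([ 0.01,  0.52,  1.44, -0.  ,  1.17, -1.04])]
90 [array([ 0.01,  0.52,  1.44, -0.  ,  1.17, -1.56])]
120 [array([ 0.01,  0.52,  1.44, -0.  ,  1.17, -2.09])]
150 [array([ 0.01,  0.52,  1.44, -0.  ,  1.17, -2.61])]
180 [None]
```

```bash
python3 - <<'E'
from h import *
from station import *
from station import arm, effector, inverse_kinematics as ik, status, viewer
kx,ky,yaw=487.2,-193.4,-2.795
g=np.array([kx-72*np.cos(yaw),ky-72*np.sin(yaw)]); R=Rd(yaw-np.pi/2)
effector.grip(44,50)
arm.reach([*g,120],R)
im=viewer.get_image('top'); 
arm.movel([*g,50],feed=120)
for n in('top','side'): cv2.imwrite(f'pics/{n}1.png',viewer.get_image(n))
o=status.get_obs(); print(o['time'],o['ee_pos'],o['q'],o['wrist_force'])
t=cv2.imread('pics/top1.png');crop(t,370,180,100,90,6,'pics/c5.png')
t=cv2.imread('pics/side1.png');crop(t,210,175,100,90,6,'pics/c6.png')
E
```

```text
4.5083 [ 555.45040715 -169.17835057   50.980127  ] [-4.97320227e-01  5.83025492e-01  1.50282098e+00  2.04504713e-05
  1.05394317e+00 -2.41475921e+00] [-0.24944406 -0.78276581 -1.06513355]
```

View pics/c5.png

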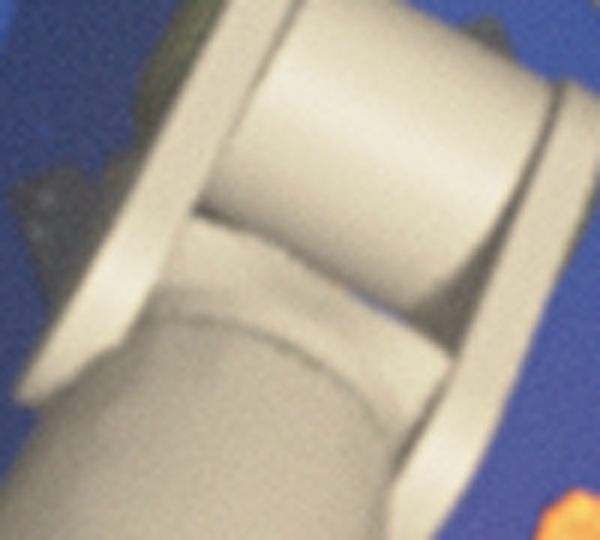

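View pics/c6.png

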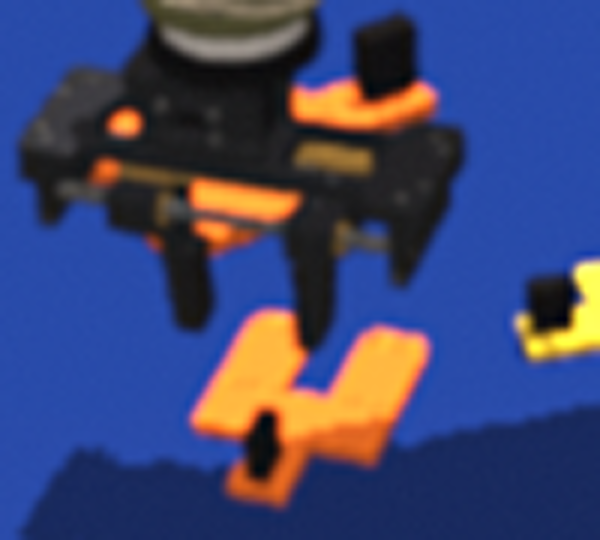

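In the top view the arm hides the plate. In the side view the open fingers (crop x 190 and 315) straddle the line above the black grip (263,445). Next I descend and grip.

```bash
python3 - <<'E'
from h import *
from station import arm, effector, inverse_kinematics as ik, status, viewer
kx,ky,yaw=487.2,-193.4,-2.795
g=np.array([kx-72*np.cos(yaw),ky-72*np.sin(yaw)])
print(arm.movel([*g,11.3],feed=80,threshold=12))
o=status.get_obs(); print(o['time'],o['ee_pos'],o['wrist_force'])
effector.grip(4,50)
o=status.get_obs(); print(o['time'],o['gripper_width'],o['wrist_force'],o['ft_torque'])
arm.movel([*g,150],feed=150)
o=status.get_obs(); print(o['time'],o['gripper_width'],o['wrist_force'],o['ft_torque'])
R=Rd(0.0)
arm.reach([570.5,119.8-72-100,150],R)
for n in('top','side'): cv2.imwrite(f'pics/{n}2.png',viewer.get_image(n))
o=status.get_obs(); print(o['time'],o['ee_pos'],o['wrist_force'],o['gripper_width'])
t=cv2.imread('pics/top2.png');crop(t,240,150,150,120,5,'pics/c7.png')
t=cv2.imread('pics/side2.png');crop(t,220,160,150,120,5,'pics/c8.png')
E
```

```text
False
5.1417 [ 555.09712028 -169.02078077   11.42244559] [ 0.35039736 -0.0582381   0.82486718]
5.875 3.5280067230762153 [-0.62423009  0.26298838 -0.12429923] [ 0.11394818  0.01295214 -0.02161271]
6.95 4.029865933439261 [ 0.69221661  1.19652588 -0.22158036] [ 0.02167734  0.04630804 -0.00119558]
8.8833 [570.49345135 -52.35996456 149.93003464] [-0.76400451 -0.12219794 -0.98825898] 3.757467969290245
```

View pics/c7.png

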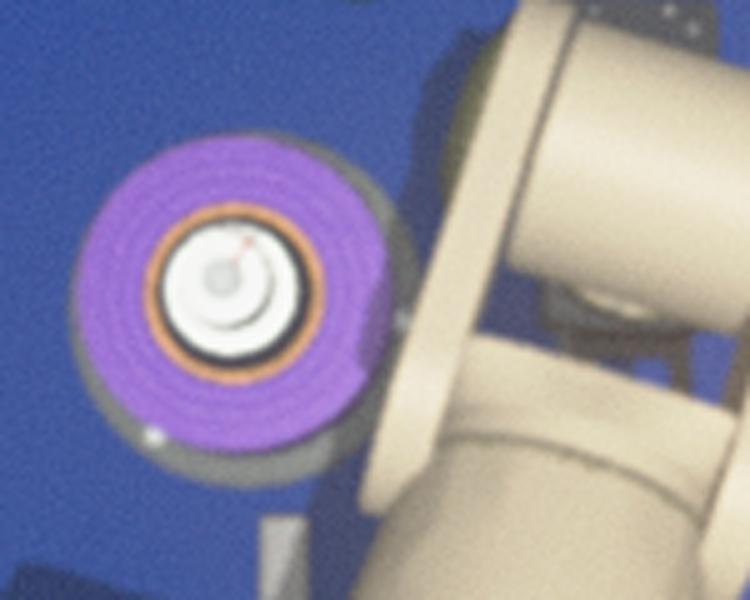

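View pics/c8.png

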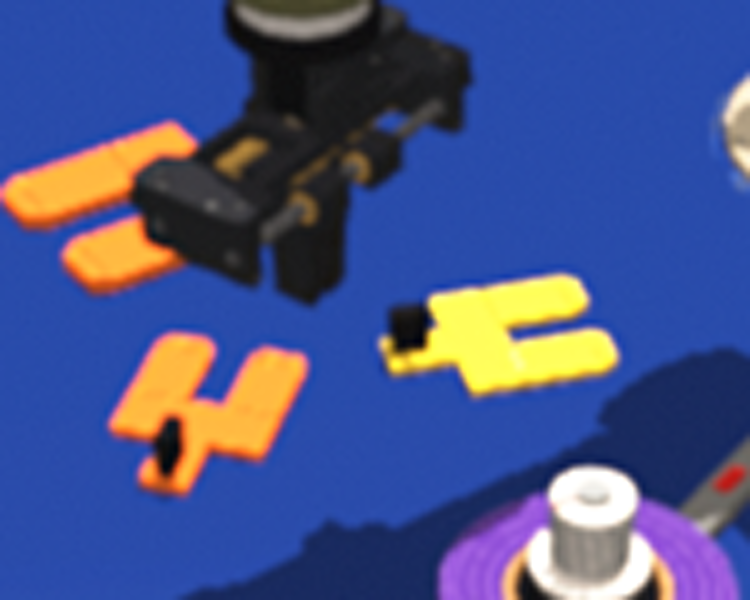

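The jaws shut to 4 mm, so the grasp missed, and the plate still lies untouched at side crop (205,415). I'll check the fit against the projections.

```bash
python3 - <<'E'
from h import *
from station import viewer as v
g=(555,-169)
for n,(ox,oy,s) in (('top',(380,200,8)),('side',(230,215,10))):
    p=proj(v,n,[[*g,9],[*g,24],[*g,39]]); print(n,p.round(1), ((p-[ox,oy])*s).round())
p=proj(v,'side',[[*g,51],[*g,70]]); print(((p-[210,175])*6).round())
t=cv2.imread('pics/side2.png');crop(t,230,215,65,50,12,'pics/c9.png')
E
```

```text
top [[404.6 218.2]
 [405.4 217.7]
 [406.3 217.1]] [[196. 146.]
 [203. 141.]
 [211. 137.]]
side [[253.7 251.7]
 [253.4 247.6]
 [253.2 243.4]] [[237. 367.]
 [234. 326.]
 [232. 284.]]
[[258. 390.]
 [255. 358.]]
```

View pics/c9.png

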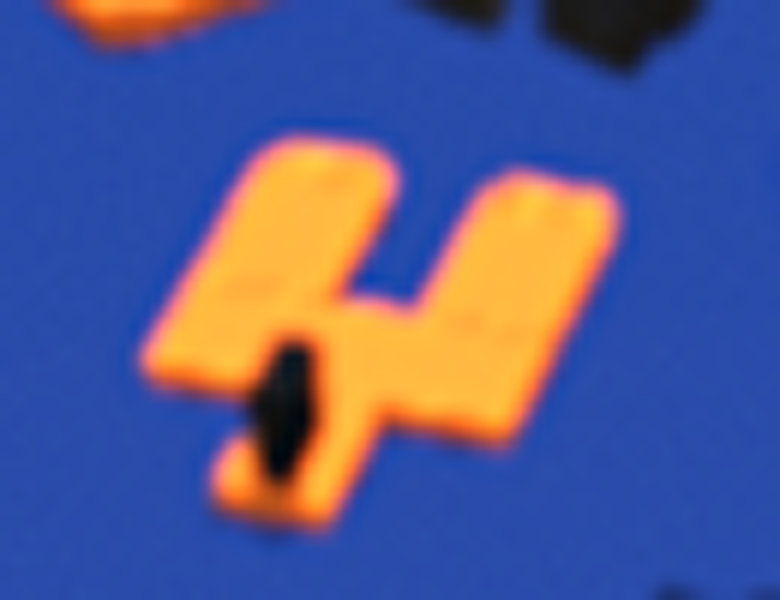

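View pics/side1.png

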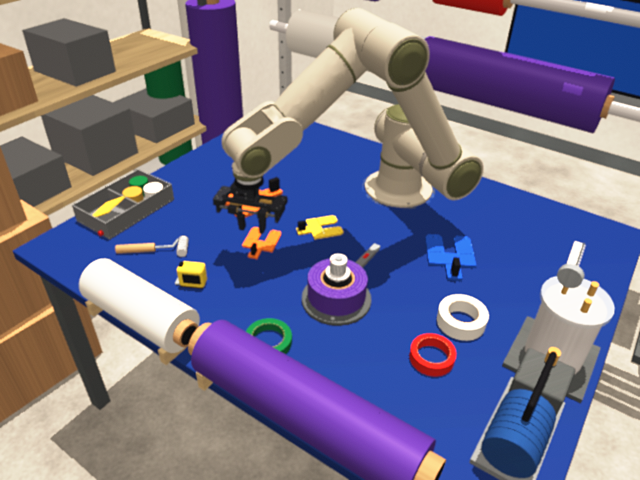

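```bash
python3 - <<'E'
from h import *
from station import viewer as v, status
o=status.get_obs(); print(o['ee_pos'],o['orientation'].round(3))
for z in (150,169,195): print(z,proj(v,'side',[[570.5,-52.4,z]]),proj(v,'top',[[570.5,-52.4,z]]))
t=cv2.imread('pics/side2.png');crop(t,235,130,90,75*1+20,8,'pics/c10.png')
t=cv2.imread('pics/side0.png');crop(t,510,120,110,95,7,'pics/c11.png')
print('start', (proj(v,'side',[[164.4,498.3,199.1],[164.4,498.3,218]])))
E
```

```text
[570.49345135 -52.35996456 149.93003464] [[ 0. -0.  1.]
 [-1.  0.  0.]
 [-0. -1. -0.]]
150 [[282.04479901 229.45643357]] [[361.23750594 205.02202456]]
169 [[281.89383389 223.51516582]] [[361.74037773 204.00983396]]
195 [[281.68369464 215.22096247]] [[362.45777954 202.56573825]]
start [[548.01367858 213.12475363]
 [550.06063294 207.10697214]]
```

View pics/c10.png

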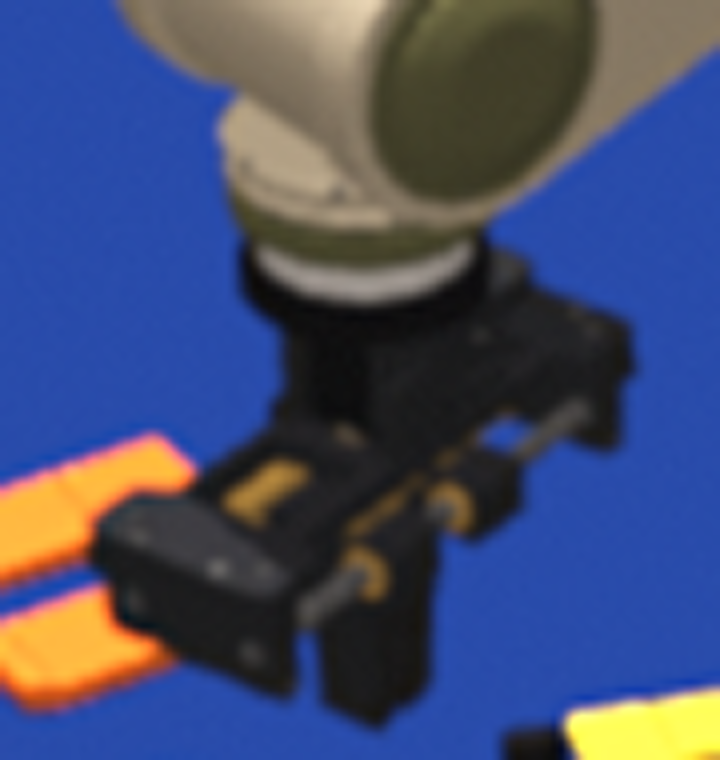

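View pics/c11.png

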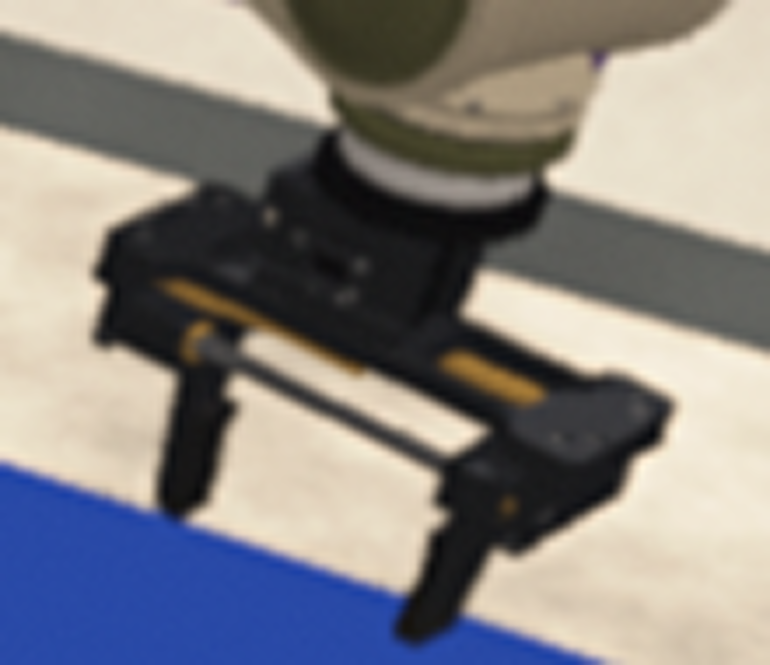

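```bash
python3 - <<'E'
from h import *
from station import viewer as v, status
P=[[164.4,498.3,199.1],[164.4,498.3,227]]
p=proj(v,'top',P); print(p,(p-[20,350])*6)
z=np.array([.3134,.9496,0])
for h in (199,227): 
  q=proj(v,'top',[np.array([164.4,498.3,h])+s*61.5*z for s in(1,-1)]); print(h,(q-[20,350])*6)
  q=proj(v,'side',[np.array([164.4,498.3,h])+s*(44+9)*z for s in(1,-1)]); print('side',h,(q-[510,120])*7)
t=cv2.imread('pics/top0.png');crop(t,20,350,120,100,6,'pics/c12.png')
E
```

```text
[[106.93297131 387.22235717]
 [101.23226517 390.33631103]] [[521.59782786 223.334143  ]
 [487.393591   242.0178662 ]]
199 [[372.80258798 162.31844807]
 [674.1863253  284.16400163]]
side 199 [[392.31991296 722.0035804 ]
 [145.08149058 585.2905517 ]]
227 [[335.33621069 179.20374972]
 [643.29380962 304.77292985]]
side 227 [[415.71822049 658.77020617]
 [164.44396827 523.24706877]]
```

View pics/c12.png

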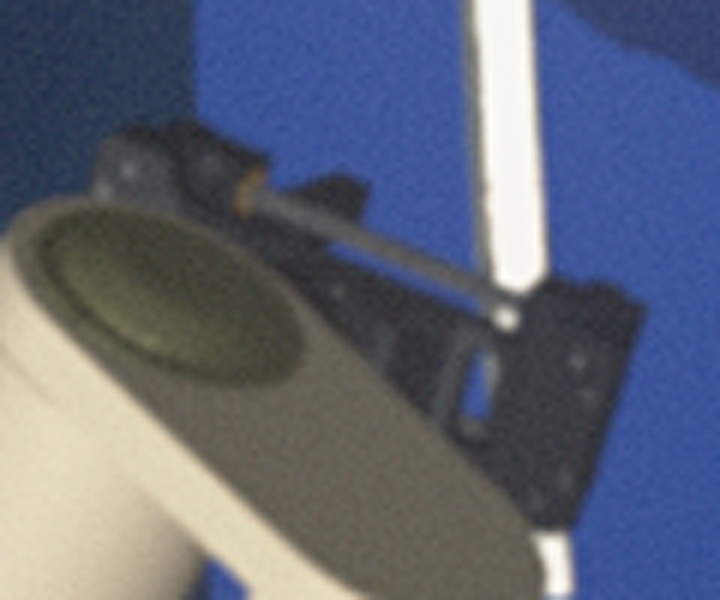

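The side view puts the real fingertips about 28 mm above the reported TCP, both shut (px 282,220 seen against 282,229 predicted) and open. That explains closing just over the block. I'll check it by touching an empty patch of table with the shut fingers.

```bash
python3 - <<'E'
from h import *
from station import arm, effector, status, viewer
arm.movel([570.5,-52.2,30],feed=150)
w0=status.get_obs()['wrist_force']
arm.movel([570.5,-52.2,5],feed=60,threshold=6)
try:
    r=arm.movel([570.5,-52.2,-35],feed=25,threshold=6)
except Exception as e: r=repr(e)
o=status.get_obs(); print(r,o['time'],o['ee_pos'],o['wrist_force']-w0)
cv2.imwrite('pics/side3.png',viewer.get_image('side'))
crop(cv2.imread('pics/side3.png'),235,160,90,95,8,'pics/c13.png')
E
```

```text
False 12.15 [570.59560107 -52.25163681 -34.87214408] [ 0.68454964 -0.42000871 -0.22003675]
```

View pics/c13.png

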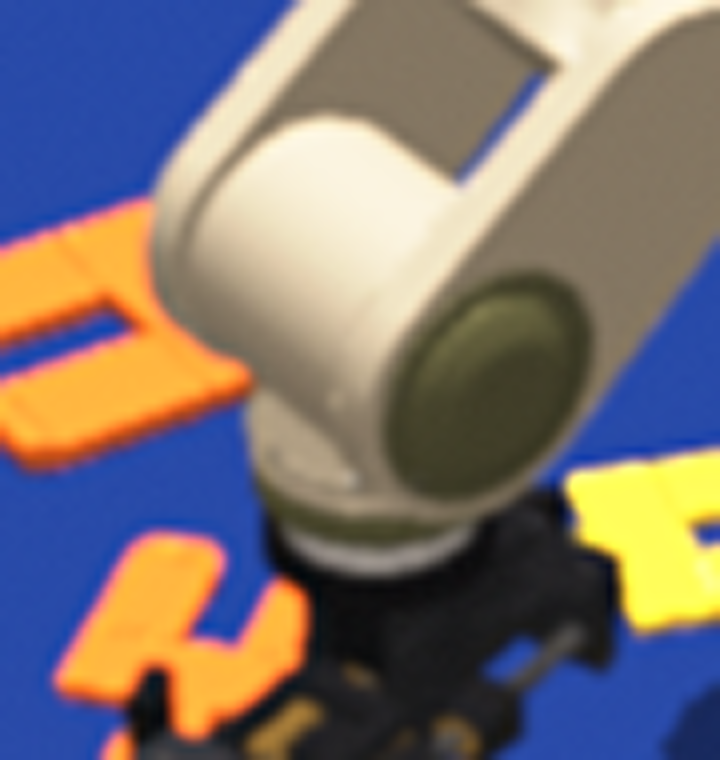

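```bash
python3 - <<'E'
from h import *
from station import arm, effector, status, viewer
crop(cv2.imread('pics/side3.png'),235,210,90,80,8,'pics/c14.png')
print(proj(viewer,'side',[[570.5,-52.2,-35],[570.5,-52.2,0],[570.5,-52.2,19]]).round(1))
E
```

```text
[[283.5 282.5]
 [283.2 273.1]
 [283.1 267.9]]
```

View pics/c14.png

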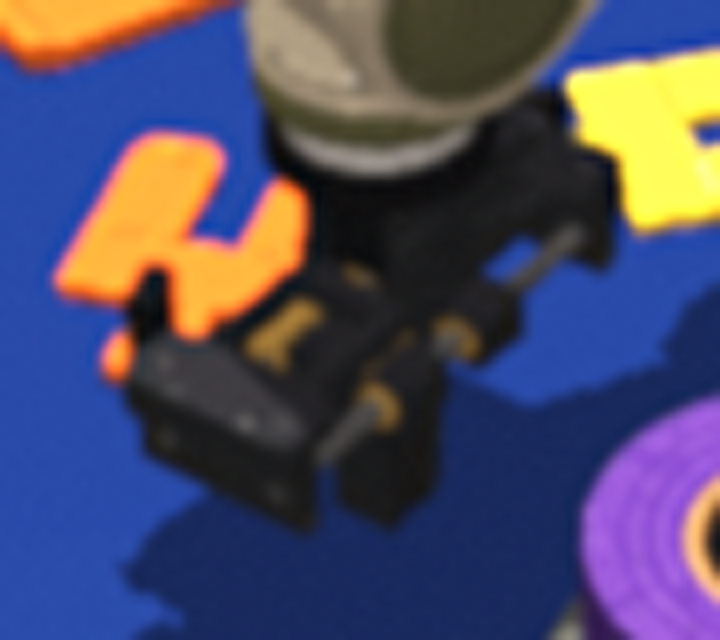

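```bash
python3 - <<'E'
from h import *
from station import arm, effector, status, viewer
w0=status.get_obs()['wrist_force']
r=arm.movel([570.5,-52.2,-50],feed=20,threshold=5)
o=status.get_obs(); print(r,o['time'],o['ee_pos'],o['wrist_force']-w0)
E
```

```text
True 12.575 [570.63986648 -52.2228795  -38.64785645] [-2.25079781 -0.24557224  5.25531523]
```

```bash
python3 - <<'E'
from h import *
from station import viewer as v
for h in (10,25,40,64): print(h,((proj(v,'side',[[570.5+93,-52+s,h] for s in(37,-37)]+[[570.5+62,-52,h]])-[235,210])*8).round())
print(((proj(v,'side',[[570.5+9,-52+9,z] for z in (0,3.6,20,40,60)])-[235,210])*8).round())
E
```

```text
10 [[302. 683.]
 [126. 591.]
 [272. 584.]]
25 [[301. 650.]
 [123. 558.]
 [270. 551.]]
40 [[299. 615.]
 [120. 524.]
 [269. 517.]]
64 [[297. 560.]
 [116. 469.]
 [266. 462.]]
[[391. 530.]
 [391. 522.]
 [390. 486.]
 [389. 441.]
 [388. 395.]]
```

The touch came at reported z = -38.6, and the picture agrees with the body at tip + 64 mm. So the whole tool is 38 mm shorter than reported. I'll add this correction to all heights and redo the pick.

```bash
echo 'DZ=-38.2  # command z = real tip z + DZ' >> h.py; python3 - <<'E'
from h import *
from station import arm, effector, inverse_kinematics as ik, status, viewer
kx,ky,yaw=487.2,-193.4,-2.795
g=np.array([kx-72*np.cos(yaw),ky-72*np.sin(yaw)]); R=Rd(yaw-np.pi/2)
arm.movel([570.5,-52.2,70+DZ],feed=150)
effector.grip(44,50)
arm.reach([*g,60+DZ],R)
print(arm.movel([*g,11.8+DZ],feed=80,threshold=10))
o=status.get_obs(); print(o['time'],o['ee_pos'],o['wrist_force'])
effector.grip(4,50)
o=status.get_obs(); print(o['time'],o['gripper_width'],o['wrist_force'],o['ft_torque'])
if o['gripper_width']>8:
    arm.movel([*g,150+DZ],feed=150)
    arm.reach([570.5,119.8-72-100,150+DZ],Rd(0.0))
    for n in('top','side'): cv2.imwrite(f'pics/{n}4.png',viewer.get_image(n))
    o=status.get_obs(); print(o['time'],o['ee_pos'],o['wrist_force'],o['ft_torque'],o['gripper_width'])
    t=cv2.imread('pics/top4.png');crop(t,240,150,150,120,5,'pics/c15.png')
    t=cv2.imread('pics/side4.png');crop(t,250,170,130,110,6,'pics/c16.png')
E
```

```text
False
16.5167 [ 555.16839991 -169.07828113  -26.1671469 ] [-0.61845986  0.50273494  0.38393939]
17.1 11.858054836284882 [0.92439667 0.45251679 2.199373  ] [0.10148015 0.09761434 0.05745486]
20.1083 [570.46251214 -52.35376739 111.71660043] [ 0.6669772   0.28757198 -1.35142158] [-0.13213595  0.05394944 -0.02092595] 11.609836455920227
```

View pics/c15.png

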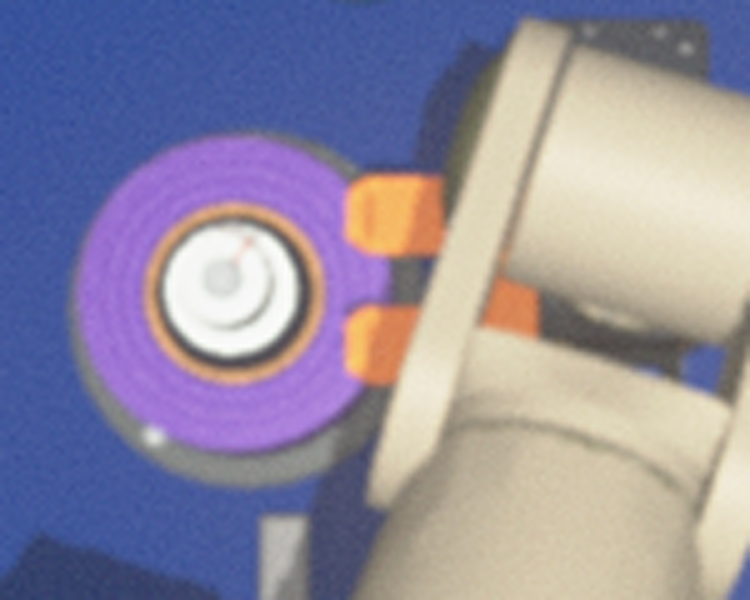

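View pics/c16.png

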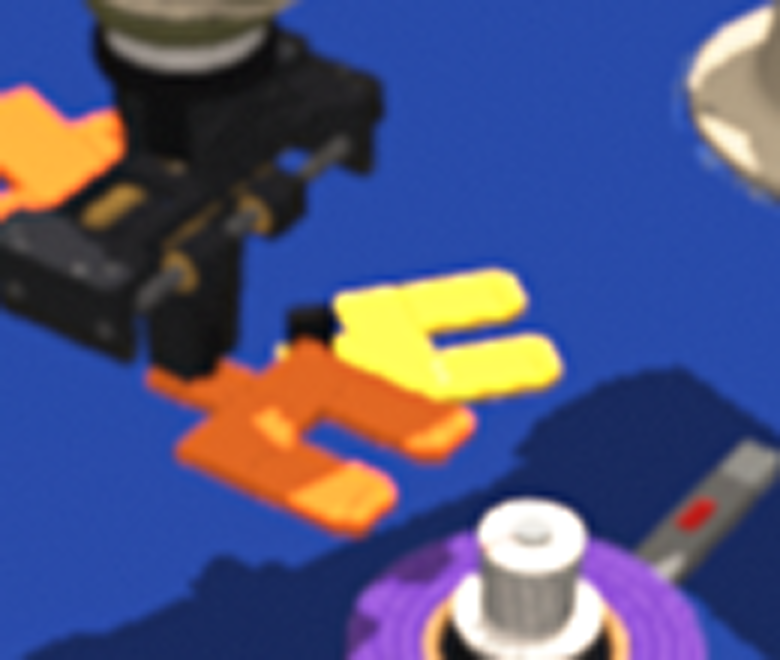

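The keeper is held: jaws at 11.9 mm, with the plate's tips in the top view at (309,206). Now I measure how it sits in the hand.

```bash
python3 - <<'E'
from h import *
from station import viewer as v
zt=149.9-12+8
for nm,uv in (('tipmid',(345,280)),('out1',(390,172.5)),('out2',(375,385.5)),('in1',(400,257)),('in2',(380,305))):
    print(nm,back(v,'top',(240+uv[0]/5-.4,150+uv[1]/5-.4),zt).round(1))
# model projection at expected pose: origin (570.5,-52.3+72), yaw 90
def mod(dz,pitch=0):
    L=[(46,-36,zt+dz),(46,36,zt+dz),(46,-36,zt-8+dz),(-46,-46,zt-8+dz),(-46,-46,zt+dz),(-11.5,-12,zt+dz)]
    return [[570.5-y,-52.3+72+x,z] for x,y,z in L]
for dz in(0,-4): print(dz,((proj(v,'side',mod(dz))-[250,170])*6).round().tolist())
print(((proj(v,'top',mod(0))-[240,150])*5).round().tolist())
E
```

```text
tipmid [568.7  64.3 145.9]
out1 [617.1  44.8 145.9]
out2 [521.8  50.4 145.9]
in1 [579.2  40.  145.9]
in2 [557.6  48.6 145.9]
0 [[370.0, 512.0], [469.0, 423.0], [370.0, 527.0], [175.0, 456.0], [175.0, 441.0], [290.0, 430.0]]
-4 [[370.0, 520.0], [468.0, 430.0], [370.0, 535.0], [176.0, 464.0], [175.0, 449.0], [290.0, 438.0]]
[[341.0, 194.0], [339.0, 355.0], [342.0, 196.0], [547.0, 176.0], [548.0, 173.0], [469.0, 248.0]]
```

```bash
python3 - <<'E'
from h import *
from station import arm, effector, status, viewer
X=571.0
arm.movel([X,-36,112+DZ],feed=120)
w0=status.get_obs()['wrist_force']
arm.movel([X,-36,97+DZ],feed=60,threshold=4)
r=arm.movel([X,-36,91+DZ],feed=15,threshold=3)
o=status.get_obs(); print(r,o['time'],o['ee_pos']-[0,0,DZ],o['wrist_force']-w0,o['ft_torque'])
for n in('top','side'): cv2.imwrite(f'pics/{n}5.png',viewer.get_image(n))
t=cv2.imread('pics/side5.png');crop(t,270,190,110,100,7,'pics/c17.png')
E
```

```text
True 21.425 [571.02613759 -36.14619465  91.02610056] [-0.48032644 -0.4904989   5.6997774 ] [ 0.10782161  0.05807818 -0.01762226]
```

View pics/c17.png

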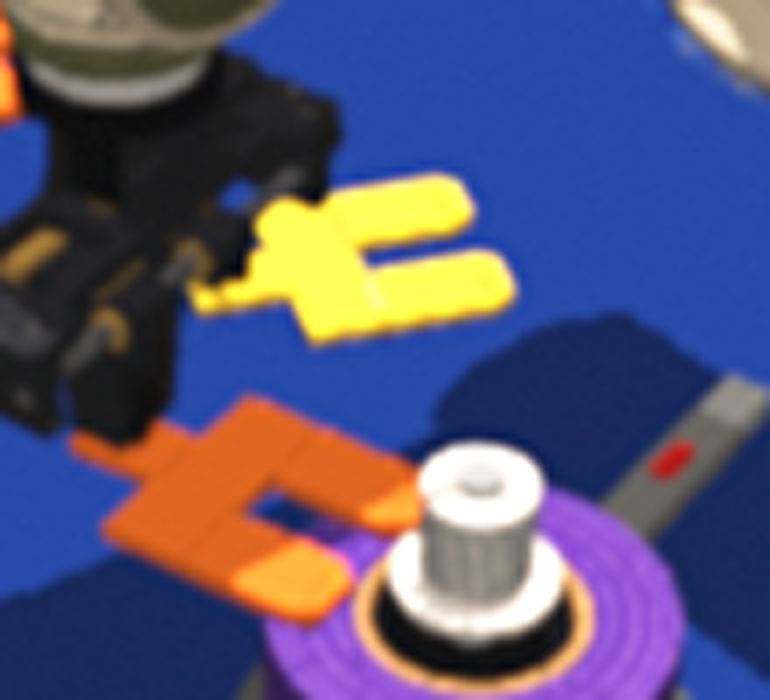

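The nose now rests on the roll (crop 310,590) at tip z 91.0, which matches its height, so the plate is close to level. I raise it about 2 mm and slide it in.

```bash
python3 - <<'E'
from h import *
from station import arm, effector, status, viewer
X=571.0
arm.movel([X,-36,93.2+DZ],feed=20)
o=status.get_obs(); w0=o['wrist_force']; print(o['ee_pos']-[0,0,DZ])
r=arm.movel([X,40,93.2+DZ],feed=50,threshold=8)
o=status.get_obs(); print(r,o['time'],o['ee_pos']-[0,0,DZ],o['wrist_force']-w0)
if not r:
    r=arm.movel([X,57,93.2+DZ],feed=15,threshold=7)
    o=status.get_obs(); print(r,o['time'],o['ee_pos']-[0,0,DZ],o['wrist_force']-w0)
for n in('top','side'): cv2.imwrite(f'pics/{n}6.png',viewer.get_image(n))
t=cv2.imread('pics/side6.png');crop(t,270,190,110,100,7,'pics/c18.png')
t=cv2.imread('pics/top6.png');crop(t,245,160,100,90,7,'pics/c19.png')
E
```

```text
[570.68123597 -35.89675528  92.8691561 ]
False 23.475 [571.01005184  39.76519243  93.19133441] [-1.2008068  -0.00743687  0.62577867]
True 24.2667 [570.9314518   51.38902617  93.02384772] [ 0.37650488 -2.22799013  1.82980412]
```

View pics/c18.png

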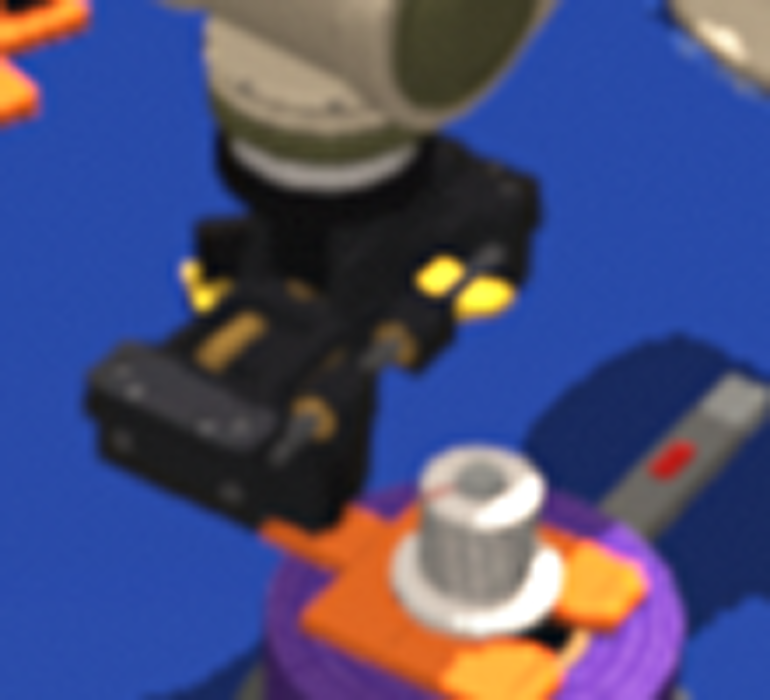

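View pics/c19.png

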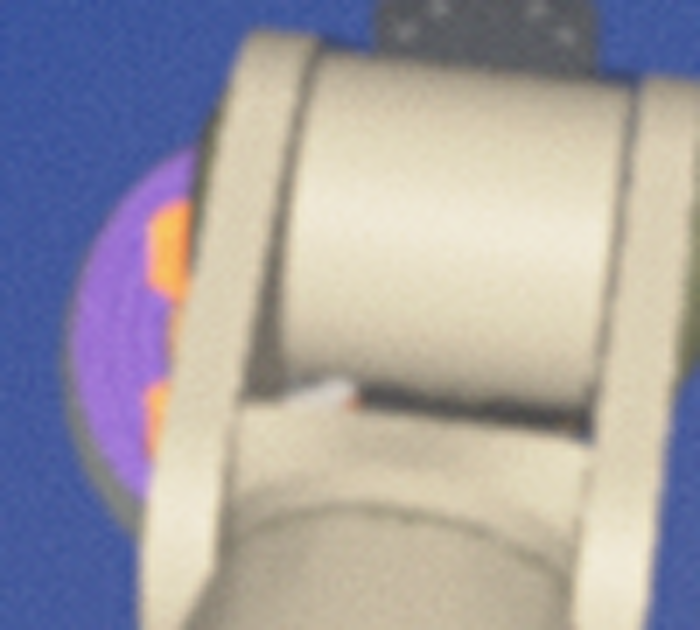

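It stopped at y = 51.4, against 50.6 expected for home, and the side view shows the slot straddling the spindle. I lower it flat, release, lift and look.

```bash
python3 - <<'E'
from h import *
from station import arm, effector, status, viewer
X=571.0
w0=status.get_obs()['wrist_force']
r=arm.movel([X,51.3,88.5+DZ],feed=15,threshold=6)
o=status.get_obs(); print(r,o['time'],o['ee_pos']-[0,0,DZ],o['wrist_force']-w0)
effector.grip(26,50)
o=status.get_obs(); print(o['time'],o['gripper_width'],o['wrist_force']-w0)
arm.movel([X,51.3,140+DZ],feed=120)
arm.movel([X,-60,180+DZ],feed=200)
for n in('top','side'): cv2.imwrite(f'pics/{n}7.png',viewer.get_image(n))
t=cv2.imread('pics/side7.png');crop(t,290,230,90,80,8,'pics/c20.png')
t=cv2.imread('pics/top7.png');crop(t,245,160,100,90,7,'pics/c21.png')
print(status.get_obs()['time'])
E
```

```text
True 24.575 [571.07913095  51.30397042  91.91353698] [-1.95825594  1.81676529  3.93934793]
24.9833 26.06828667084709 [-1.8165897   2.94000607 -0.38567316]
26.3833
```

View pics/c20.png

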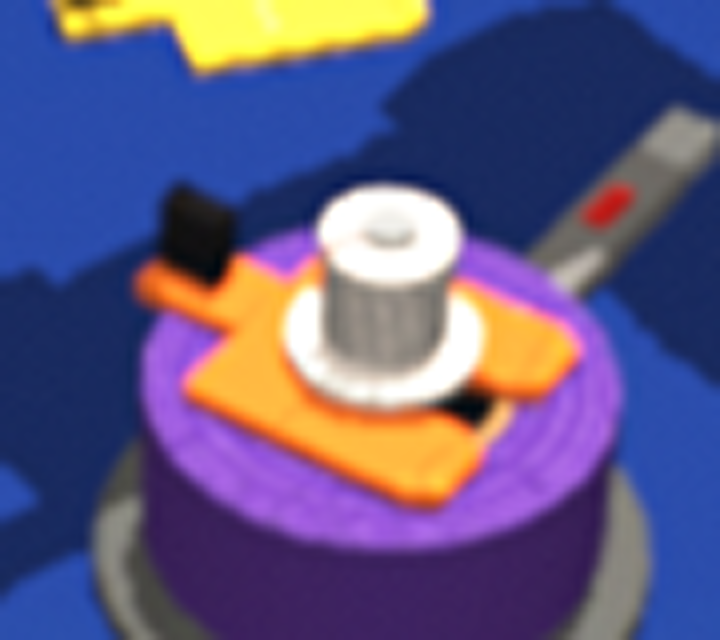

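View pics/c21.png

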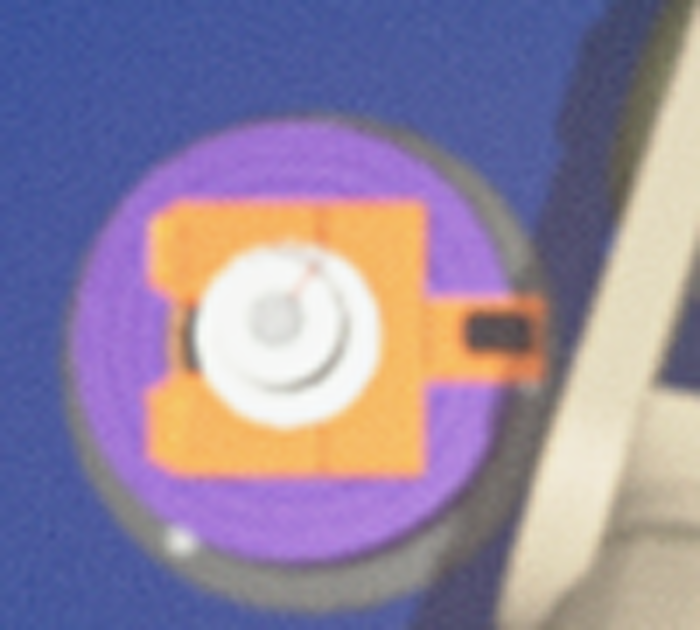

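The plate is home and flat. In the top crop its slot straddles the nut, the tips are at x=150 and the grip is at (500,332), 60 mm clear. The red mark is at (315,268). Next I grip the nut, starting at J6 about -2.7 so there is enough range for one continuous screw-down.

```bash
python3 - <<'E'
from h import *
from station import arm, effector, inverse_kinematics as ik, status, viewer
a=1.15; sp=np.array([571.0,120.5])
effector.grip(56,8)
arm.reach([*sp,165+DZ],Rd(a))
print(arm.movel([*sp,105.2+DZ],feed=90,threshold=8))
o=status.get_obs(); w0=o['wrist_force']; print(o['time'],o['ee_pos']-[0,0,DZ],o['q'][5])
effector.grip(36,8)
arm.hold(.2)
o=status.get_obs(); d=o['wrist_force']-w0; z=Rd(a)[:,2]
print(o['time'],o['gripper_width'],d,'jaw',d@z,o['ft_torque'],o['ee_pos'])
arm.movel([*(sp+0.8*z[:2]),105.2+DZ],feed=20)
arm.hold(.2)
o=status.get_obs(); d=o['wrist_force']-w0
print(o['time'],o['gripper_width'],d,'jaw',d@z,o['ft_torque'],o['ee_pos'])
cv2.imwrite('pics/side8.png',viewer.get_image('side'))
crop(cv2.imread('pics/side8.png'),280,200,110,100,7,'pics/c22.png')
E
```

```text
False
28.625 [571.36397597 120.40537334 105.70471809] -1.142553170396214
29.1917 41.23684125810404 [-2.41772456 -5.80182435  4.7720814 ] jaw -6.2833061741787954 [-0.56505073  0.43922779 -0.01725895] [571.13288757 120.23934087  67.45612025]
29.6417 41.05319879519359 [-4.73145166 -8.04474026  5.5334164 ] jaw -9.275687397963374 [-1.19012175  0.70304572 -0.00339205] [571.1254142  120.25469243  67.37344522]
```

View pics/c22.png

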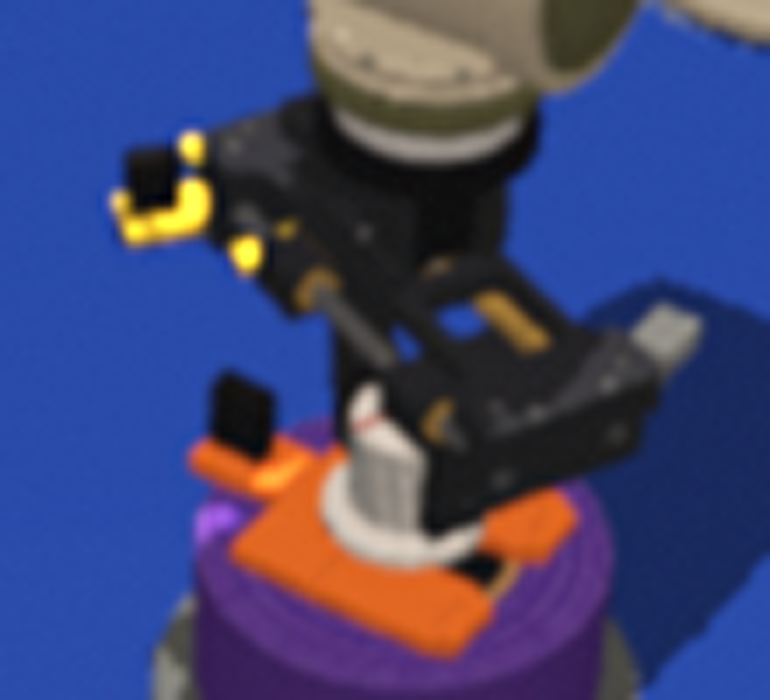

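```bash
python3 - <<'E'
from h import *
from station import arm, effector, inverse_kinematics as ik, status, viewer
a=1.15; z1=Rd(a)[:2,2]; sp=np.array([571.0,120.5])-0.25*z1
effector.grip(56,8)
a=2.72; z=Rd(a)[:2,2]
arm.movej(ik([*sp,105.2+DZ],Rd(a)))
arm.hold(.2)
o=status.get_obs(); w0=o['wrist_force']; print(o['time'],o['ee_pos']-[0,0,DZ],o['q'][5],w0)
effector.grip(36,8)
arm.hold(.3)
o=status.get_obs(); d=o['wrist_force']-w0
print(o['time'],o['gripper_width'],d,'jaw',d[:2]@z,o['ft_torque'],o['ee_pos'],'off',(o['ee_pos'][:2]-sp)@z, (o['ee_pos'][:2]-sp)@z1)
E
```

```text
31.7083 [570.91827651 120.27555333 105.21123938] -2.7126602736115 [-0.39342333  0.74642347  0.20095274]
32.375 40.89759139192943 [ 4.14448689 -1.88342595 -0.85604194] jaw -4.55231341546776 [-0.08850663 -0.44902647 -0.01886436] [571.12245409 120.14873491  67.0342301 ] off -0.2552753774320168 -0.02060114654792318
```

```bash
cat >> h.py <<'E'
from station import arm, effector, inverse_kinematics as ik, status, viewer
def ang(o): 
    z=o['orientation'][:,2]; return np.arctan2(z[1],z[0])
def go(sp,a,z): arm.movej(ik([*sp,z+DZ],Rd(a)))
SP=np.array([571.3,120.1]); A0=2.72; Z0=105.2; P=10/(2*np.pi)
E
python3 - <<'E'
from h import *
go(SP,A0,Z0)
effector.grip(36,40); arm.hold(.1)
o=status.get_obs(); print(o['time'],o['gripper_width'],o['wrist_force'],o['ft_torque'][2],o['ee_pos'])
for a in np.arange(A0-.4,A0-2.05,-.4):
    go(SP,a,Z0-P*(A0-a)); o=status.get_obs()
    print(round(o['time'],2),round(a,2),ang(o).round(3),o['ft_torque'].round(2),o['wrist_force'].round(1),o['ee_pos'][:2].round(2))
E
```

```text
32.9417 40.362040800717 [-0.58235874  0.11665476  0.24328704] 0.01510579024847315 [571.14771909 120.16788299  67.03119336]
33.41 2.32 2.323 [ 0.12  0.17 -0.03] [-0.4  0.2  2.7] [571.18 120.16]
33.88 1.92 1.925 [ 0.14  0.18 -0.05] [-0.6 -0.1  1.2] [571.19 120.18]
34.34 1.52 1.525 [ 0.16  0.25 -0.05] [-1.1  0.5  0.8] [571.22 120.16]
34.81 1.12 1.126 [ 0.17  0.26 -0.08] [-2.1  0.3  1.8] [571.25 120.15]
35.27 0.72 0.726 [ 0.11  0.23 -0.05] [-1.8  0.9  0.8] [571.25 120.14]
```

```bash
python3 - <<'E'
from h import *
a=A0-2.0
while a>A0-4.4:
    a-=.12 if a<A0-2.6 else .3
    go(SP,a,Z0-P*(A0-a)); o=status.get_obs()
    print(round(o['time'],2),round(a,2),ang(o).round(3),o['ft_torque'].round(2),o['wrist_force'].round(1),o['q'][5].round(2),o['gripper_width'].round(1))
    if abs(o['ft_torque'][2])>.3 or abs(ang(o)-a)>.04: break
E
```

```text
Traceback (most recent call last):
AttributeError: 'float' object has no attribute 'round'
```

```bash
python3 - <<'E'
from h import *
o=status.get_obs(); print(o['time'],ang(o),o['ft_torque'])
a=A0-2.3
while a>A0-4.4:
    a-=.12 if a<A0-2.55 else .3
    go(SP,a,Z0-P*(A0-a)); o=status.get_obs()
    print(round(o['time'],2),round(a,2),round(ang(o),3),o['ft_torque'].round(2),o['wrist_force'].round(1),round(o['q'][5],2))
    if abs(o['ft_torque'][2])>.3 or abs(ang(o)-a)>.04: break
E
```

```text
35.6667 0.42625276026762327 [ 0.06149107  0.33907473 -0.09382008]
36.06 0.12 0.127 [ 0.06  0.35 -0.05] [-3.   0.8  1.9] -0.12
36.31 0.0 0.006 [ 0.02  0.35 -0.09] [-1.9  1.4  2.1] 0.0
36.56 -0.12 -0.113 [ 0.06  0.44 -0.06] [-2.2  0.5  2.8] 0.12
36.81 -0.24 -0.233 [-0.    0.45 -0.07] [-3.1  1.2  2.6] 0.24
37.06 -0.36 -0.353 [-0.    0.51 -0.08] [-2.7  1.2  2.6] 0.36
37.31 -0.48 -0.473 [ 0.07  0.51 -0.03] [-3.1  0.1  2.9] 0.48
37.56 -0.6 -0.593 [-0.05  0.55 -0.02] [-2.6  0.   2.7] 0.6
37.81 -0.72 -0.713 [-0.04  0.55 -0.04] [-3.8  0.4  2.6] 0.72
38.06 -0.84 -0.833 [-0.07  0.69 -0.18] [-4.9 -0.2  4.7] 0.84
38.31 -0.96 -0.953 [0.01 0.78 0.17] [-3.8  1.4  5.1] 0.96
38.56 -1.08 -1.073 [0.16 0.57 0.41] [-3.3  1.5  5.5] 1.08
```

Resistance is building from a = -0.95, so I go in fine steps to the hard stop.

```bash
python3 - <<'E'
from h import *
a=-1.08
effector.grip(36,55)
o=status.get_obs(); print(o['time'],o['ft_torque'].round(2))
zf=Z0-P*(A0-a)
for i in range(8):
    a-=.03
    go(SP,a,zf); o=status.get_obs()
    print(round(o['time'],2),round(a,2),round(ang(o),4),o['ft_torque'].round(2),o['wrist_force'].round(1),o['ee_pos'].round(2))
    if abs(o['ft_torque'][2])>1.0: break
E
```

```text
38.775 [0.2  0.62 0.46]
39.02 -1.11 -1.1035 [0.46 0.24 1.09] [-0.8  2.6  5.6] [572.01 120.42  61.49]
```

```bash
python3 - <<'E'
from h import *
a=-1.11; zf=Z0-P*(A0+1.08)
for i in range(2):
    a-=.02
    go(SP,a,zf); arm.hold(.1); o=status.get_obs()
    print(round(o['time'],2),round(a,2),round(ang(o),4),o['ft_torque'].round(2),o['wrist_force'].round(1),o['ee_pos'].round(2))
im=viewer.get_image('side'); cv2.imwrite('pics/side9.png',im); crop(im,290,200,100,95,7,'pics/c23.png')
im=viewer.get_image('top'); cv2.imwrite('pics/top9.png',im); crop(im,245,160,100,90,7,'pics/c24.png')
E
```

```text
39.38 -1.13 -1.123 [0.23 0.45 1.2 ] [-2.3  1.6  6.4] [571.74 120.26  61.48]
39.73 -1.15 -1.1437 [0.2  0.4  0.98] [-2.7  2.7  6.5] [571.79 120.27  61.51]
```

View pics/c23.png

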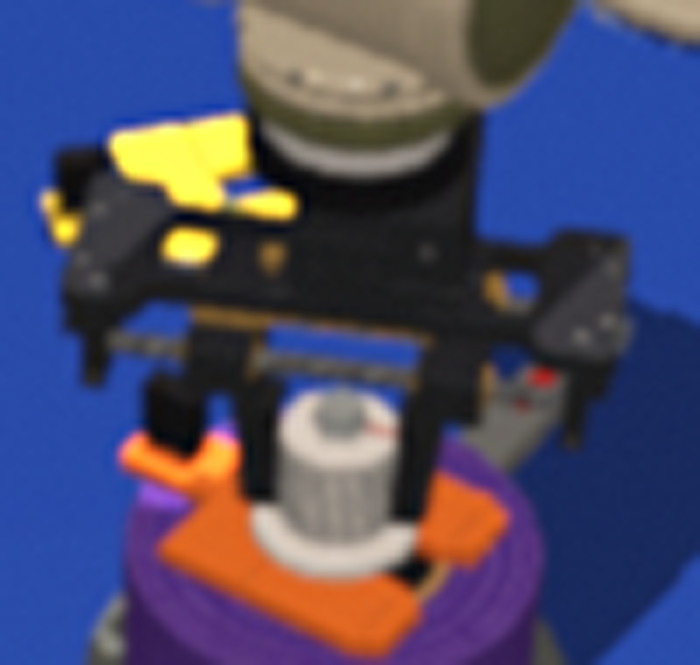

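View pics/c24.png

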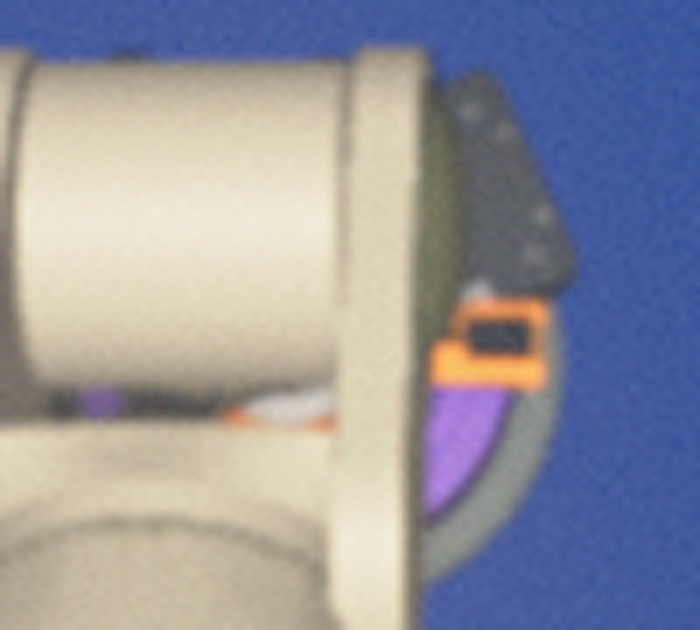

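The mark in the side view is now at crop (382,430) and the nut sits on the plate. Torque is holding at about 1.1 N m, so it is tight and the grip is starting to slip. I back off in small steps first to gauge the windup, then go on to a quarter turn.

```bash
python3 - <<'E'
from h import *
a=-1.15; zf=Z0-P*(A0+1.08)
for i in range(8):
    a+=.02
    go(SP,a,zf); arm.hold(.05); o=status.get_obs()
    print(round(o['time'],2),round(a,2),round(ang(o),4),o['ft_torque'].round(2),o['wrist_force'].round(1))
E
```

```text
40.12 -1.13 -1.125 [0.31 0.43 0.35] [-2.3  2.5  6.9]
40.42 -1.11 -1.1059 [0.3  0.5  0.01] [-2.9  2.4  6.3]
40.73 -1.09 -1.0858 [ 0.28  0.54 -0.  ] [-1.8  2.1  6.5]
41.02 -1.07 -1.0659 [ 0.33  0.46 -0.01] [-2.5  2.9  6.1]
41.33 -1.05 -1.0459 [ 0.29  0.49 -0.  ] [-2.4  2.2  7. ]
41.62 -1.03 -1.0258 [0.27 0.54 0.01] [-2.5  2.5  6.4]
41.92 -1.01 -1.0058 [0.3  0.57 0.02] [-3.   2.6  6.5]
42.23 -0.99 -0.9857 [0.31 0.54 0.03] [-2.2  2.6  6.9]
```

```bash
python3 - <<'E'
from h import *
zf=Z0-P*(A0+1.08)
for a in (-.65,-.3,.05,.3,.458):
    go(SP,a,zf+P*(a+1.11)); o=status.get_obs()
    print(round(o['time'],2),a,round(ang(o),4),o['ft_torque'].round(2),o['wrist_force'].round(1),round(o['gripper_width'],2))
arm.hold(.2); o=status.get_obs(); print(o['time'],ang(o),o['ft_torque'].round(2),o['wrist_force'].round(1))
im=viewer.get_image('side'); cv2.imwrite('pics/side10.png',im); crop(im,290,200,100,95,7,'pics/c25.png')
crop(im,318,245,40,35,18,'pics/c26.png')
crop(cv2.imread('pics/side9.png'),318,245,40,35,18,'pics/c27.png')
im=viewer.get_image('top'); cv2.imwrite('pics/top10.png',im)
E
```

```text
42.64 -0.65 -0.6455 [0.5  0.43 0.05] [-2.5  3.8  5.3] 39.93
43.07 -0.3 -0.2954 [0.52 0.59 0.05] [-2.4  3.3  6.3] 40.01
43.49 0.05 0.0546 [0.48 0.66 0.08] [-4.5  3.4  7. ] 39.89
43.84 0.3 0.3048 [0.5  0.78 0.06] [-5.6  3.   6.5] 40.07
44.12 0.458 0.4629 [0.4  0.81 0.07] [-5.1  3.4  7.6] 40.29
44.3167 0.46230861960785113 [0.44 0.82 0.05] [-5.5  2.8  7.3]
```

View pics/c25.png

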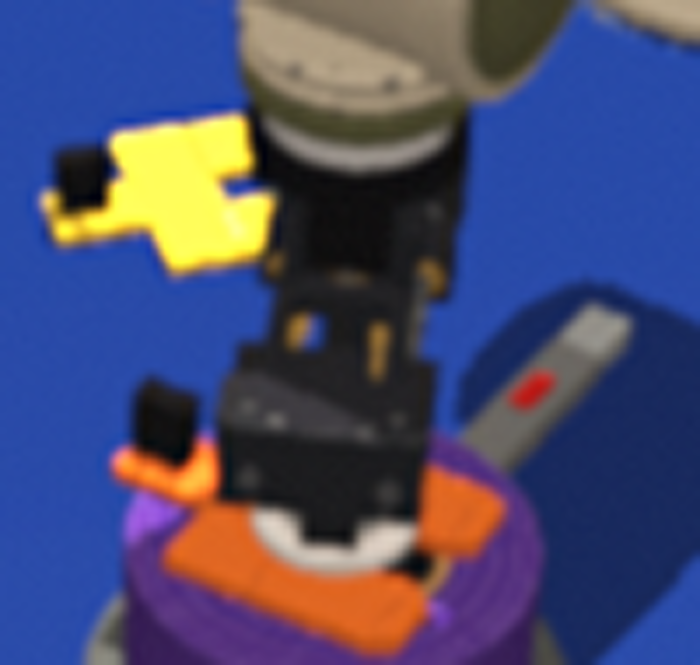

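View pics/c26.png

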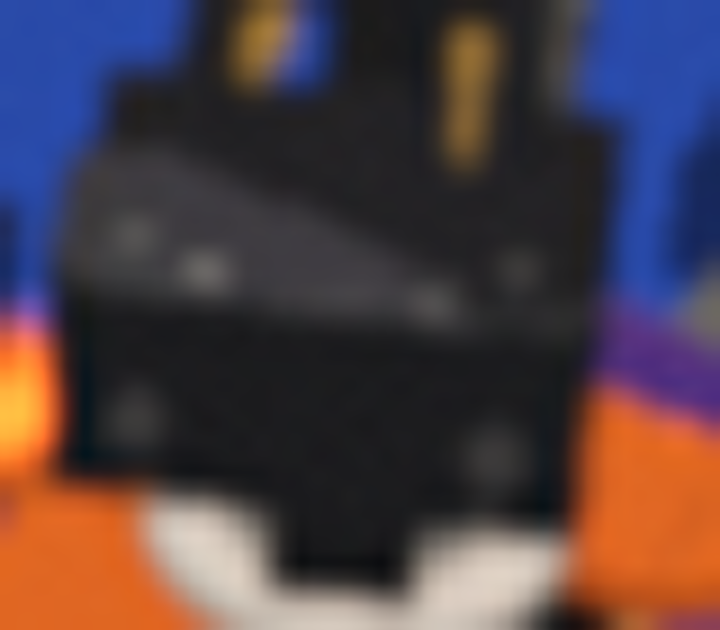

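View pics/c27.png

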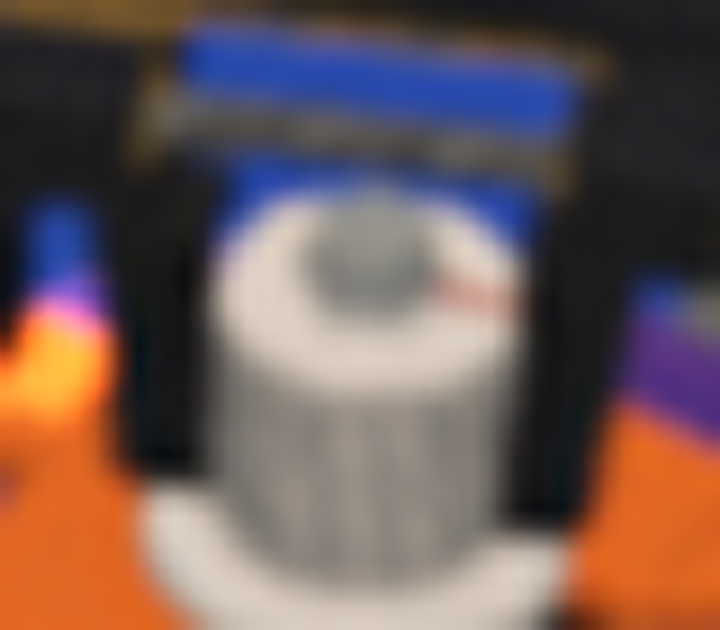

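View pics/top10.png

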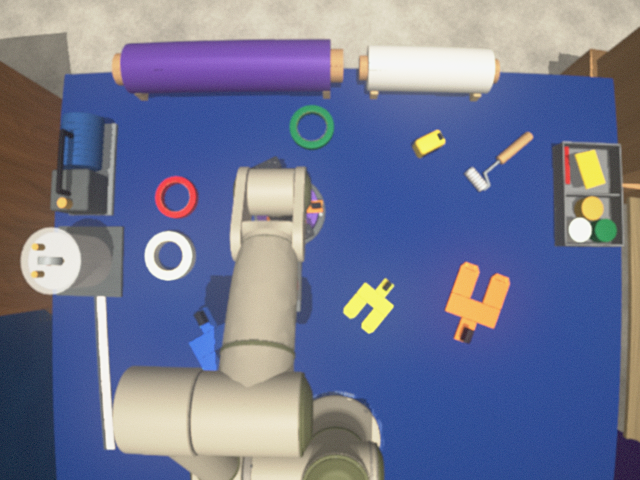

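```bash
python3 - <<'E'
from h import *
ims=[cv2.imread(f'pics/top{k}.png') for k in (7,9,10)]
cv2.imwrite('pics/c28.png',np.hstack([cv2.resize(i[190:225,295:330],None,fx=7,fy=7,interpolation=cv2.INTER_CUBIC) for i in ims]))
ims=[cv2.imread(f'pics/side{k}.png') for k in (7,9,10)]
cv2.imwrite('pics/c29.png',np.hstack([cv2.resize(i[245:300,300:370],None,fx=3.7,fy=3.7,interpolation=cv2.INTER_CUBIC) for i in ims]))
# mark angles
def A(n,c,m,z):
    p=back(viewer,n,m,z)-back(viewer,n,c,z); return np.arctan2(p[1],p[0]),np.hypot(*p[:2])
t=lambda x,y:(245+(x+.5)/7-.5,160+(y+.5)/7-.5)
s=lambda x,y:(318+(x+.5)/18-.5,245+(y+.5)/18-.5)
print(A('top',t(281,317),t(317,266),139.5)); 
# side: centre of head top by projection of (spindle)
print(A('side',s(367,290),s(515,303),134), proj(viewer,'side',[[571.2,120.2,134]]), s(367,290))
E
```

```text
(np.float64(-0.6005441670226612), np.float64(20.002250998567714))
(np.float64(2.060963414878815), np.float64(20.10164025102276)) [[338.21714761 259.97701238]] (337.9166666666667, 260.6388888888889)
```

View pics/c28.png

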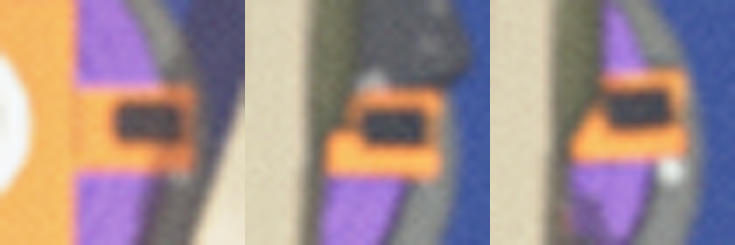

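View pics/c29.png

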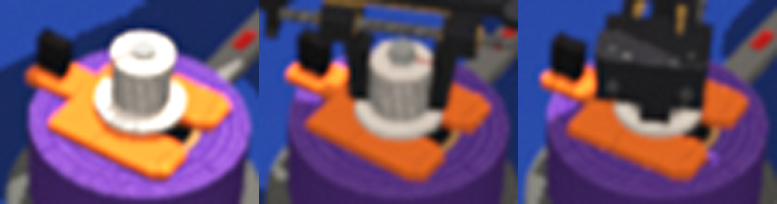

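The checks agree. The plate still straddles the spindle: its tongue end moved about 1 mm outward, with a slight turn from the nut's friction. The grip holds the nut, and torque through the back-off stayed at 0.08 N m or less, far below the slip level. I'm handing in.

```bash
python3 - <<'E'
from station import ticket,status
o=status.get_obs(); print(o['time'],o['gripper_width'],o['wrist_force'])
print(ticket.finish_job()); print(status.get_obs()['time'])
E
```

```text
44.4167 40.13951106813379 [-4.30006056  2.98059467  7.47715608]
the job is handed in; nothing more can be done
None
the job is handed in; nothing more can be done
```

I handed the job in at about 44 s. The keeper plate is in place under the nut, and the nut was screwed down tight and backed off a quarter turn. The gripper still holds the nut.

- **First grasp missed:** the real fingertips sit 38 mm above the reported TCP. I confirmed this by touching an empty patch of table, corrected all heights, and the second grasp held. The plate was not disturbed by the miss.
- **Plate:** I slid the small orange plate in until it stopped on the spindle, within 1 mm of the expected home position. I then lowered it onto the roll and released it. Pictures showed it flat with the slot around the spindle.
- **Nut:** I turned it down about 3.8 rad in one grip until torque reached 1.1–1.2 N m and the grip just began to slip, so it was bottomed out. I then turned it back 1.57 rad, measured from where the torque had dropped to zero. Torque stayed at or below 0.08 N m during the back-off, so slip there is very unlikely.

**Checks that disagreed or could not be made:**
- The red mark put the screw-down at roughly 3.6 rad, against 3.8 rad by the tool. I put that mostly down to how coarsely the mark could be read in the side picture.
- After the back-off the gripper hid the mark, so the quarter turn rests on the tool angle and torque alone.
- The nut's friction turned the plate slightly, about 0.06 rad, and moved it out by about 1 mm, but it still straddles the spindle.
- The other objects in view looked unmoved in the last top picture. The arm hid the knife and part of the blue plate there, though the knife was visible and in place in the side picture.

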